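# Hang the loaded staining rack on the drain rail

## Robot

A 6-joint arm with a two-finger parallel gripper is mounted at the origin on a cart in front of the work surface, level with it; the furniture and walls round the work are solid. World frame = base frame: x ahead of the robot, y to its left, z up, the work surface at z = 0. Lengths are in m, angles in rad, forces in N, time in s.
With the tool pointing down it reaches from about 0.375 to 0.925 m from the base axis. Payload 5.7 kg.
Tool frame: the origin (TCP) lies midway between the tips of the shut fingers; the grasp point (between the pads) lies 19 mm behind it; z points along the fingers, x is the direction in which the jaws open and shut, and the axes are right-handed (so a half turn about z gives the same grasp; the last joint's range is limited). The gripper opens to 88 mm and grips with 3 to 60 N. Pads are 20 mm wide; open, the fingers measure 115 mm over their backs; the gripper's body (75 mm by 178 mm) begins 61 mm behind the grasp point.
Start: joints at [1.037, 0.359, 1.51, -0, 1.272, -0.115], TCP at [0.244, 0.548, 0.223] pointing down, gripper open.
Joint ranges: [-2.97, 2.97], [-1.01, 2.36], [0.21, 2.38], [-0.96, 4.11], [0.2, 2.71], [-2.98, 2.98]. Speed limits (rad/s): [2.39, 2.39, 3.14, 3.14, 3.14, 3.14].

## Interface

Orientations are given as a unit quaternion [x, y, z, w].
In Python, from station import manip, camera, order gives the robot as it stands.
- The arm moves only by the tool servo_tool, never from a script. Its argument "targets" is one flat list of numbers, 5 for each row, row after row: the shift along the tool's x, y, z in mm, then the turn about the tool's z in degrees, then the finger opening in mm, from 0 to 87.8. In form: [dx, dy, dz, spin, grip, dx, dy, dz, spin, grip, ...]. A call has 1 to 8 rows; each row shifts and turns the commanded pose from where the row before left it, along the tool's axes as they then stand; what a row does not reach is not made up. A row lasts 1/10 s, in which the tool goes at most 50 mm and 8.59 degrees, less where a joint would pass 70% of its speed; a pose out of reach is approached as far as the arm can. A call is refused whole if a number of a shift passes 50 or a number of a turn 8.59, either way. A call with a gripper value outside its range is refused whole. The fingers move at their own pace and stop on an object; "newtons" is the grip in N (left out, the last holds). Time passes only in rows, so rows that do not move let the fingers close. It gives the time, the measured TCP pose, the force and the opening at its end, in the units of the state.
- manip.sense(): the state, without advancing time (a new reading comes with each control period).
- camera(name): name is "scene" or "top"; returns a dict with "color" (384x512x3 uint8, red, green, blue), "fx", "fy", "cx", "cy" (pixels), "T" (4x4, takes a point from camera to world coordinates). Camera axes: x right, y down, z forward; pixel columns grow to the right and rows downward; lengths in m; the calibration is good to about 2 mm. A picture is of the moment at which its call begins. There is no depth.
- order.job_done(): hands the job in, once; it reports no verdict.
The state is a dict: "clock": time; "joint_positions": joint angles; "qvel": joint speeds; "effort": joint torques, N m; "position": TCP position; "tcp_rot": TCP orientation; "wrist_force": force on the tool from outside, world axes, zero at the start; "wrist_torque": the same for the moment, N m; "grip_width": opening from 0.0 (shut) to 1.0 (fully open).
Only numpy, scipy, OpenCV 4.12 (cv2) and the standard library are available. Lean on these libraries where they do the work, as an engineer would, in place of code of your own. Each camera call takes 0.05 s, during which the arm holds its last target.

## Task

Hang the staining rack that is loaded with glass slides (blue grip tab) on the drain rail: bring its rollers in at the open, green-lipped end of the rail, slide it all the way in to the black end stop and let go. Leave the empty rack with the orange tab standing where it is.

Things in the scene. Friction and masses are not known exactly. Their poses are not given: they have to be found in the camera images.
- loaded_rack: Loose rack full of glass slides, BLUE grip tab, about 0.16 kg, upright on the bench. Origin: centre of its underside, z up, x along the slides (either x end may lead). Basket 84 (x) x 56 (y) mm, 62 high; stem 14 x 6 mm above it; on the stem four black rollers, diameter 14, axles 95 mm up, 54 mm over all in x, 48 in y; tab 36 (x) x 10 (y) mm, 140 to 176 mm up: grasp it across y.
- empty_rack: The same rack without slides, with an ORANGE grip tab, standing on the bench in the other place (the two may be swapped); not to be moved. Same shape, size, origin and axes as the loaded rack. Surroundings: behind the left-hand place stands a fixed microtome, up to 370 mm tall, from 0.46 m in front of the robot on; cross in front of it near the robot.
- drain_rail: Fixed channel on a column at its far end, over a tray (rim 12 mm high). Origin: bench top under the mouth, mid-width; x into the rail, away from the robot, z up. Channel x = 0 to 200 mm, inside 62 wide, 30 high; 26 mm slot all along top and bottom for the stem. Running surface 128 mm up, ceiling 158, top face 162. Green lips flare from 62 apart to 80 at x = -25. Black stop inside at x = 165.
- rail_home (a point): Place of the loaded rack's origin when it hangs by its rollers with the foremost pair against the stop: drain_rail x = 138 mm, y = 0, 40 mm above the bench. Axes as drain_rail. A rack goes in only through the mouth, its x along the rail, its underside raised 40 to 56 mm above the bench (48 is mid-height) and turned no more than about 10 degrees.
There are look-alikes about, which are no part of the job. What is shaped like the loaded_rack but purple is not meant.

How it is judged:
By the outcome, as a careful person would: the job done as asked, in the order asked, and still so for the second after the job is handed in, with the robot touching nothing.
It also fails if it takes over 51 s, if anything falls off the work surface, if the arm or the gripper's body presses on something with over 40 N, if the wrist force passes 120 N, or if a joint passes its speed limit or range.

## Working session

There is one attempt and no reset: what is moved stays moved. The work goes in short steps, Python scripts to look and compute and a tool call to move; the robot and the scene stay as the last step left them, time stands still between calls to the robot, and variables do not carry over. Pictures are saved under pics/ and viewed, and the job is handed in when it is done.

Besides the shell and the picture viewer there is one more tool, called after "Emit:" as a command line: name --argument value ..., lists and objects as JSON in quotes. servo_tool: Moves the arm, as the interface text tells. Its arguments: {"type":"object","properties":{"targets":{"type":"array"},"newtons":{"type":"number"}},"required":["targets"]}

```bash
mkdir -p pics; ls
python3 - <<'E'
from station import manip,camera
import cv2,pickle
s=manip.sense()
print(s)
for n in("scene","top"):
    c=camera(n); cv2.imwrite(f"pics/{n}0.png",c["color"][:,:,::-1]); pickle.dump(c,open(f"{n}0.pkl","wb"))
    print(n,c["fx"],c["fy"],c["cx"],c["cy"]);print(c["T"])
E
```

```text
pics
{'clock': 0.0, 'joint_positions': array([ 1.03689997e+00,  3.59486283e-01,  1.51143441e+00,  1.98421142e-06,
        1.27246759e+00, -1.15086627e-01]), 'qvel': array([ 0.00014355, -0.0002367 , -0.00063651, -0.00077193, -0.00070956,
       -0.00056229]), 'effort': array([ 3.44279251e-04, -5.15380383e+01, -2.70723277e+01,  6.74734614e-02,
        3.50233179e-02, -1.04408459e-04]), 'position': array([0.24365324, 0.54755296, 0.22181997]), 'tcp_rot': array([ 8.38651519e-01,  5.44667626e-01, -8.04549551e-04,  3.98463544e-04]), 'wrist_force': array([ 0.45362505,  0.35056038, -0.24217501]), 'wrist_torque': array([0.00106016, 0.0252183 , 0.00873254]), 'grip_width': 1.0019481609660417}
scene 389.81635724961563 389.81635724961563 260.786013755193 187.07669608934717
[[-0.35339645  0.76440073 -0.53926104  1.23539678]
 [ 0.93542847  0.28309015 -0.21173936  0.35598279]
 [-0.00919423 -0.57926807 -0.81508526  1.0690153 ]
 [ 0.          0.          0.          1.        ]]
top 376.39314383451455 376.39314383451455 250.08497768475465 188.78759529866412
[[ 0.01087632 -0.97662308  0.21468366  0.28822111]
 [-0.99992743 -0.01173474 -0.00272441  0.08941654]
 [ 0.00517998 -0.21463845 -0.97667984  1.22974868]
 [ 0.          0.          0.          1.        ]]
```

View pics/scene0.png

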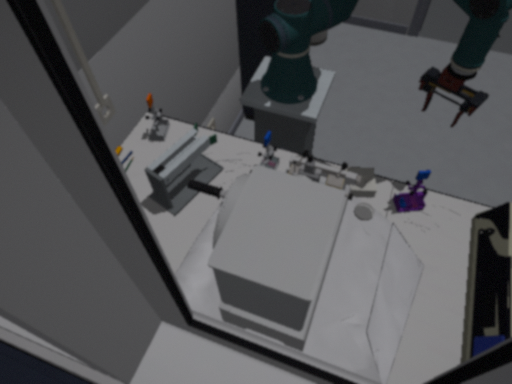

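View pics/top0.png

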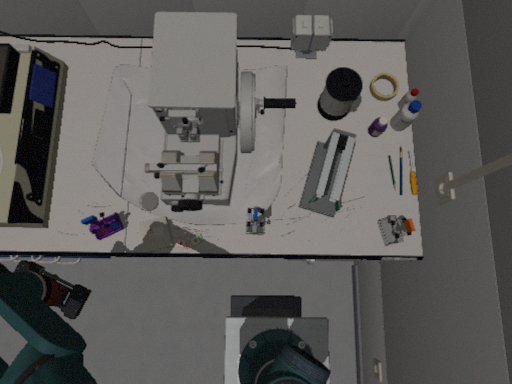

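The top view shows three rack-like things. A has a blue tab and grey basket at (256,220), B has a purple basket and blue tab at (103,224), and C has an orange tab at (396,228). A fits the loaded rack. B is the purple look-alike and C is the empty rack. I'll confirm with an enlarged crop.

Run:
```python
import pickle,cv2,numpy as np
t=pickle.load(open("top0.pkl","rb"))["color"][:,:,::-1];s=pickle.load(open("scene0.pkl","rb"))["color"][:,:,::-1]
g=lambda im:np.uint8(255*(im/255.)**0.6)
a=cv2.resize(g(t[190:250,220:300]),(400,300),interpolation=cv2.INTER_CUBIC)
b=cv2.resize(g(t[115:235,290:430]),(400,300),interpolation=cv2.INTER_CUBIC)
c=cv2.resize(g(s[120:180,240:320]),(400,300),interpolation=cv2.INTER_CUBIC)
d=cv2.resize(g(s[80:215,100:260]),(400,300),interpolation=cv2.INTER_CUBIC)
cv2.imwrite("pics/crop0.png",np.vstack([np.hstack([a,b]),np.hstack([c,d])]))
```

```text
(no output)
```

View pics/crop0.png

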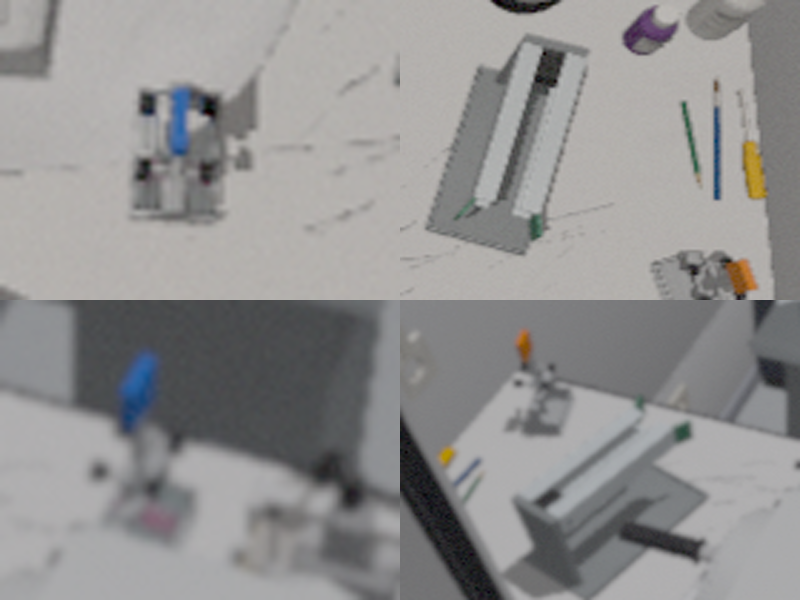

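The crop confirms A: blue tab, four black rollers, pinkish slides in the basket. The rail mouth has green lips and faces the robot, with the black stop near the far end. Now I'll measure.

```bash
cat > h.py <<'E'
import numpy as np,cv2,pickle
def ray(c,u,v):
    d=np.array([(u-c["cx"])/c["fx"],(v-c["cy"])/c["fy"],1.]); return c["T"][:3,3],c["T"][:3,:3]@d
def onz(c,u,v,z):
    o,d=ray(c,u,v); return o+d*(z-o[2])/d[2]
def tri(c1,p1,c2,p2):
    o1,d1=ray(c1,*p1);o2,d2=ray(c2,*p2)
    d1=d1/np.linalg.norm(d1);d2=d2/np.linalg.norm(d2)
    A=np.stack([d1,-d2],1);t=np.linalg.lstsq(A,o2-o1,rcond=None)[0]
    a=o1+d1*t[0];b=o2+d2*t[1];return (a+b)/2,np.linalg.norm(a-b)
def proj(c,P):
    q=np.linalg.inv(c["T"])@np.append(P,1);return np.array([c["fx"]*q[0]/q[2]+c["cx"],c["fy"]*q[1]/q[2]+c["cy"]])
def blobs(m,mn=4):
    n,l,s,ce=cv2.connectedComponentsWithStats(m.astype(np.uint8));return [(s[i,:5].tolist(),ce[i].round(1).tolist(),l==i) for i in range(1,n) if s[i,4]>=mn]
E
python3 - <<'E'
from h import *
t=pickle.load(open("top0.pkl","rb"));s=pickle.load(open("scene0.pkl","rb"))
for nm,c in(("top",t),("scene",s)):
    hsv=cv2.cvtColor(c["color"],cv2.COLOR_RGB2HSV);H,S,V=hsv[...,0].astype(int),hsv[...,1],hsv[...,2]
    for k,m in (("blue",(H>100)&(H<125)&(S>130)&(V>50)),("green",(H>50)&(H<95)&(S>60)&(V>25)),("orange",(H<18)&(S>150)&(V>90)),("dark",(V<60))):
        for st,ce,l in blobs(m):
            if k=="dark" and not(nm=="top" and 240<ce[0]<360 and 120<ce[1]<240): continue
            if nm=="top" and ce[1]>260: continue
            if nm=="scene" and ce[1]<85:continue
            print(nm,k,st,ce)
# rail in top: brightish strips; edges
c=t["color"]; g=cv2.cvtColor(c,cv2.COLOR_RGB2HSV)
for r in (140,155,165,180,190,198): print(r,[tuple(x) for x in g[r,305:360:1,2:3].tolist()] and g[r,305:362,2].tolist())
E
```

```text
top blue [29, 64, 27, 43, 823] [42.0, 85.3]
top blue [409, 100, 12, 13, 109] [414.7, 106.1]
top blue [400, 159, 2, 36, 67] [400.5, 177.7]
top blue [254, 208, 4, 13, 39] [255.5, 214.1]
top blue [109, 215, 5, 3, 9] [111.2, 216.1]
top blue [82, 216, 13, 8, 55] [87.8, 219.7]
top blue [112, 222, 8, 7, 37] [115.5, 225.2]
top blue [0, 255, 4, 2, 6] [1.3, 255.7]
top blue [5, 256, 4, 1, 4] [6.5, 256.0]
top blue [21, 256, 9, 1, 9] [25.0, 256.0]
top blue [74, 256, 7, 2, 9] [76.8, 256.2]
top blue [82, 256, 11, 2, 17] [86.6, 256.6]
top blue [94, 257, 5, 1, 5] [96.0, 257.0]
top green [389, 156, 6, 28, 35] [391.4, 170.5]
top green [310, 194, 6, 8, 11] [312.4, 197.9]
top green [335, 201, 5, 10, 35] [337.2, 205.3]
top green [198, 236, 5, 7, 15] [200.1, 238.5]
top orange [413, 88, 5, 6, 18] [414.9, 90.7]
top orange [408, 219, 7, 12, 43] [410.9, 224.7]
top dark [322, 134, 26, 63, 288] [336.0, 158.0]
top dark [323, 136, 8, 13, 35] [326.6, 143.4]
top dark [242, 152, 8, 1, 8] [245.5, 152.0]
top dark [313, 198, 5, 4, 10] [315.3, 199.5]
top dark [335, 201, 4, 10, 30] [336.3, 205.7]
top dark [248, 209, 3, 4,
[... 1457 characters left out ...]
, 41, 39, 39, 62, 78, 78, 103, 124, 131, 140, 136, 137, 135, 136, 137, 130, 105, 101, 131, 142, 142, 142, 142, 140, 141, 139, 142, 142, 142, 140, 143, 141, 141, 137]
190 [80, 84, 82, 83, 84, 82, 83, 82, 82, 83, 74, 105, 139, 137, 140, 141, 141, 140, 133, 105, 36, 39, 42, 62, 82, 81, 92, 119, 132, 129, 139, 141, 140, 141, 138, 145, 121, 70, 104, 143, 143, 144, 140, 142, 143, 142, 142, 140, 142, 137, 145, 140, 141, 143, 144, 140, 141]
198 [80, 81, 81, 85, 82, 80, 79, 78, 80, 75, 70, 41, 35, 65, 92, 93, 81, 80, 84, 80, 80, 78, 82, 78, 97, 125, 130, 123, 136, 140, 139, 141, 141, 143, 118, 72, 108, 142, 143, 140, 142, 143, 141, 143, 141, 140, 143, 142, 142, 139, 135, 128, 119, 111, 123, 135, 130]
```

Run:
```python
from h import *
t=pickle.load(open("top0.pkl","rb"));s=pickle.load(open("scene0.pkl","rb"))
V=cv2.cvtColor(t["color"],cv2.COLOR_RGB2HSV)[...,2].astype(float)
def cross(r,a,b,th,rise):
    for u in range(a,b):
        p,q=V[r,u],V[r,u+1]
        if (rise and p<th<=q) or(not rise and p>=th>q): return u+(th-p)/(q-p)
E={k:[] for k in("Lo","Li","Ri","Ro")}
for r in range(148,191):
    sh=(172-r)*0.268
    base=316+ (190-r)*0.27   # Lo approx
    b=int(base)
    for k,off,rise,th in(("Lo",-3,1,108),("Li",4,0,100),("Ri",12,1,108),("Ro",18,0,122)):
        u=cross(r,b+off,b+off+9,th,rise)
        if u: E[k].append((u,r))
L={}
for k,e in E.items():
    P=np.array([onz(t,u,v,.162)[:2] for u,v in e]);
    vx,vy,x0,y0=cv2.fitLine(P.astype(np.float32),cv2.DIST_HUBER,0,.01,.01).ravel()
    if vx<0:vx,vy=-vx,-vy
    res=(P-[x0,y0])@[-vy,vx];L[k]=(vx,vy,x0,y0)
    print(k,len(e),"ang",np.degrees(np.arctan2(vy,vx)),"y at x=.55",y0+vy/vx*(.55-x0),"res",np.std(res))
# ends along each strip centre
th=np.mean([np.arctan2(L[k][1],L[k][0]) for k in L]);d=np.array([np.cos(th),np.sin(th)]);n=np.array([-d[1],d[0]])
offs={k:np.array(L[k][2:])@n for k in L};print(np.degrees(th),{k:round(o*1000,1) for k,o in offs.items()})
for nm,o in(("L",(offs["Lo"]+offs["Li"])/2),("R",(offs["Ri"]+offs["Ro"])/2),("C",np.mean(list(offs.values())))):
    q=np.arange(.35,.75,.004);pts=np.array([proj(t,np.append(d*x+n*o,.162)) for x in q]).astype(np.float32)
    v=cv2.remap(V.astype(np.float32),pts[:,0].copy(),pts[:,1].copy(),cv2.INTER_LINEAR).ravel()
    print(nm,[(round(float(a),3),int(b)) for a,b in zip(q,v)])
```

```text
Lo 43 ang -16.57344 y at x=.55 -0.11461076 res 0.0004006672628662764
Li 43 ang -16.483728 y at x=.55 -0.13681863 res 0.00039676874846415354
Ri 43 ang -16.83811 y at x=.55 -0.15889886 res 0.0013646637532501312
Ro 43 ang -16.446146 y at x=.55 -0.18533283 res 0.0004837867003312713
-16.585356 {'Lo': np.float32(47.2), 'Li': np.float32(25.9), 'Ri': np.float32(4.5), 'Ro': np.float32(-20.6)}
L [(0.35, 141), (0.354, 142), (0.358, 143), (0.362, 143), (0.366, 142), (0.37, 141), (0.374, 142), (0.378, 143), (0.382, 142), (0.386, 142), (0.39, 141), (0.394, 141), (0.398, 142), (0.402, 142), (0.406, 140), (0.41, 143), (0.414, 142), (0.418, 142), (0.422, 142), (0.426, 142), (0.43, 140), (0.434, 142), (0.438, 143), (0.442, 142), (0.446, 142), (0.45, 143), (0.454, 142), (0.458, 141), (0.462, 141), (0.466, 123), (0.47, 79), (0.474, 82), (0.478, 78), (0.482, 81), (0.486, 80), (0.49, 78), (0.494, 81), (0.498, 83), (0.502, 79), (0.506, 68), (0.51, 79), (0.514, 129), (0.518, 132), (0.522, 129), (0.526, 139), (0.53, 139), (0.534, 140), (0.538, 140), (0.542, 141), (0.546, 139), (0.55, 138), (0.554, 138), (0.5
[... 2638 characters left out ...]
66), (0.534, 73), (0.538, 69), (0.542, 65), (0.546, 58), (0.55, 63), (0.554, 65), (0.558, 61), (0.562, 61), (0.566, 68), (0.57, 64), (0.574, 64), (0.578, 70), (0.582, 67), (0.586, 66), (0.59, 70), (0.594, 69), (0.598, 62), (0.602, 68), (0.606, 71), (0.61, 60), (0.614, 68), (0.618, 72), (0.622, 64), (0.626, 66), (0.63, 73), (0.634, 69), (0.638, 67), (0.642, 61), (0.646, 71), (0.65, 66), (0.654, 58), (0.658, 58), (0.662, 40), (0.666, 33), (0.67, 33), (0.674, 21), (0.678, 15), (0.682, 14), (0.686, 21), (0.69, 20), (0.694, 15), (0.698, 19), (0.702, 19), (0.706, 19), (0.71, 22), (0.714, 29), (0.718, 39), (0.722, 68), (0.726, 77), (0.73, 95), (0.734, 134), (0.738, 142), (0.742, 141), (0.746, 141)]
```

Run:
```python
from h import *
t=pickle.load(open("top0.pkl","rb"));s=pickle.load(open("scene0.pkl","rb"))
print("tri blue",tri(t,(255.5,214.1),s,(267.3,136.9)),"tri green L?",tri(t,(312.4,197.9),s,(212.4,139.1)),tri(t,(337.2,205.3),s,(195.5,125.5)))
print("rollers z.095..",[onz(t,u,v,.098)[:2].round(4) for u,v in((249,210.5),(261.3,211),(248.5,224.2),(261.2,223.7))])
hsv=cv2.cvtColor(t["color"],cv2.COLOR_RGB2HSV)
print("blue tab rows"); 
m=(abs(hsv[...,0].astype(int)-112)<14)&(hsv[...,1]>90)
for r in range(204,226): 
    u=np.where(m[r,245:270])[0]+245; print(r,u.tolist(),hsv[r,248:266,2].tolist())
```

```text
tri blue (array([0.44853282, 0.07086666, 0.16321488]), np.float64(0.0014853118046398632)) tri green L? (array([ 0.50137929, -0.09642562,  0.14415182]), np.float64(0.0014081736968082573)) (array([ 0.47773087, -0.16544131,  0.15844697]), np.float64(0.0008153616742002293))
rollers z.095.. [array([0.4694, 0.0888]), array([0.4683, 0.0514]), array([0.4276, 0.0899]), array([0.4295, 0.0515])]
blue tab rows
204 [] [149, 148, 149, 147, 147, 147, 147, 143, 147, 146, 147, 143, 145, 143, 142, 139, 142, 142]
205 [] [146, 146, 146, 145, 146, 147, 148, 147, 146, 147, 143, 145, 146, 145, 141, 138, 142, 141]
206 [] [148, 149, 147, 145, 146, 138, 122, 119, 120, 113, 124, 146, 143, 140, 140, 139, 138, 139]
207 [256] [121, 121, 135, 145, 141, 125, 108, 109, 108, 92, 74, 93, 114, 141, 138, 138, 139, 137]
208 [254, 255, 256, 257] [65, 65, 78, 86, 86, 85, 101, 124, 118, 99, 47, 46, 64, 83, 96, 98, 112, 137]
209 [254, 255, 256, 257, 260] [36, 18, 33, 82, 130, 103, 94, 123, 123, 102, 45, 45, 40, 24, 40, 46, 97, 131]
210 [255, 256, 257, 260] [38, 21, 22, 83, 125, 116, 108, 122, 123, 103, 57, 50, 42, 6, 9, 34, 
[... 773 characters left out ...]
56, 257] [122, 109, 123, 102, 112, 81, 104, 125, 119, 96, 62, 68, 65, 65, 70, 70, 66, 112]
219 [254, 255, 256, 257] [122, 106, 115, 91, 101, 87, 93, 105, 101, 77, 66, 70, 66, 69, 81, 80, 64, 107]
220 [254, 255, 256] [130, 124, 109, 73, 79, 89, 78, 76, 67, 57, 63, 63, 65, 72, 82, 86, 64, 105]
221 [] [82, 76, 82, 76, 63, 62, 75, 85, 66, 59, 67, 71, 60, 70, 68, 69, 66, 84]
222 [] [18, 12, 61, 77, 60, 53, 79, 97, 72, 59, 62, 66, 35, 43, 39, 42, 64, 97]
223 [] [21, 18, 75, 113, 106, 88, 99, 102, 71, 69, 70, 58, 21, 13, 26, 51, 68, 107]
224 [] [21, 19, 61, 86, 83, 78, 96, 97, 66, 88, 98, 79, 26, 25, 40, 61, 69, 110]
225 [] [11, 30, 51, 69, 85, 94, 93, 101, 89, 78, 79, 68, 22, 16, 39, 59, 100, 138]
```

Run:
```python
from h import *
t=pickle.load(open("top0.pkl","rb"));s=pickle.load(open("scene0.pkl","rb"))
out=[]
for c,(u0,v0,w,h) in((t,(130,120,200,140)),(s,(200,100,200,140))):
    im=cv2.resize(np.uint8(255*(c["color"][v0:v0+h,u0:u0+w,::-1]/255.)**.6),None,fx=4,fy=4,interpolation=cv2.INTER_CUBIC)[:300*2]
    for z,col in((.221,(0,0,255)),(.30,(0,200,255))):
        q=np.array([proj(c,(x,y,z)) for x,y in((.411,-.019),(.486,-.019),(.486,.159),(.411,.159))])
        cv2.polylines(im,[np.int32((q-[u0,v0]+.5)*4)],1,col,1)
    out.append(im)
cv2.imwrite("pics/t1.png",out[0]);cv2.imwrite("pics/s1.png",out[1])
```

```text
(no output)
```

View pics/t1.png

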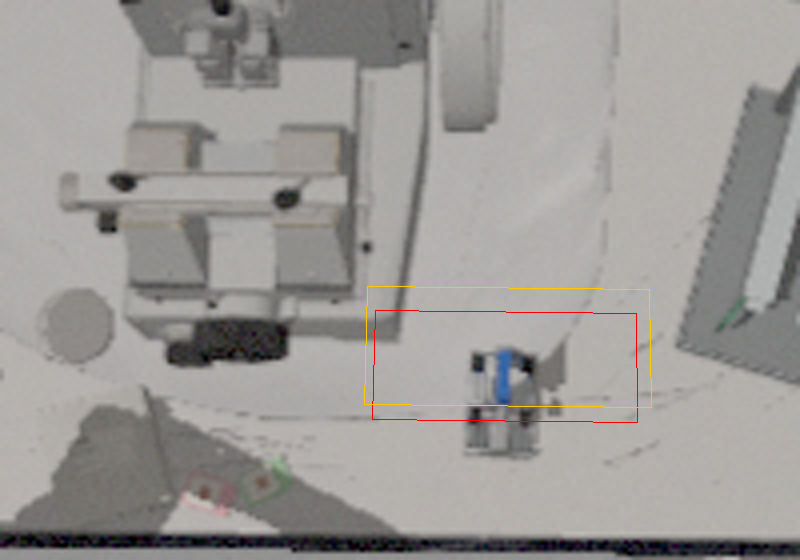

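View pics/s1.png

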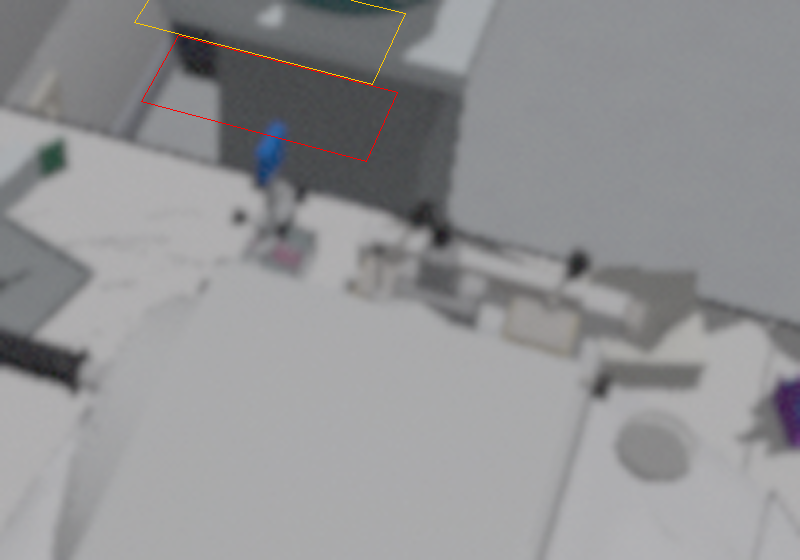

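Nothing of the microtome reaches into the gripper's place; only its low base overlaps in the view. The rack is at about (0.449, 0.070), yaw about 0°. The rail mouth is at about (0.494, −0.134), yaw −16.5°. I'll start by turning the jaws along world y and rising a little.

Emit:
servo_tool --targets '[0,0,-15,-8,87,0,0,-15,-8,87,0,0,-10,-8,87,-20,8,0,0,87,-40,17,0,0,87,-40,17,0,0,87,-40,17,0,0,87,-20,8,0,0,87]' --newtons 30

```text
clock: 0.9
position: [0.3113, 0.385, 0.2622]
tcp_rot: [0.708, 0.707, -0.001, 0.0]
wrist_force: [0.1, 1.1, 0.6]
grip_width: 0.992
```

Emit:
servo_tool --targets '[-30,13,0,0,87,-45,20,0,0,87,-45,20,0,0,87,-45,20,0,0,87,-45,20,0,0,87,-45,20,0,0,87,-40,16,0,0,87,-20,9,0,0,87]'

```text
clock: 1.7
position: [0.4498, 0.07, 0.2625]
tcp_rot: [0.708, 0.706, -0.0, 0.0]
wrist_force: [0.9, 0.6, 0.5]
grip_width: 0.99
```

Run:
```python
from station import manip,camera
from h import *
s=manip.sense();print(s["position"],s["tcp_rot"],s["clock"],s["joint_positions"])
o=[]
for n,(u,v) in(("top",(200,150)),("scene",(210,90))):
    c=camera(n);pickle.dump(c,open(n+"1.pkl","wb"));o.append(cv2.resize(np.uint8(255*(c["color"][v:v+100,u:u+100,::-1]/255.)**.6),(400,400),interpolation=cv2.INTER_CUBIC))
cv2.imwrite("pics/p2.png",np.hstack(o))
```

```text
[0.4498266  0.07004594 0.2625018 ] [ 7.07987368e-01  7.06224910e-01 -3.48865483e-04  3.76881665e-04] 1.7 [ 3.41687268e-03  1.07970429e-01  1.74941800e+00 -1.07019590e-03
  1.28416955e+00 -1.56458441e+00]
```

View pics/p2.png

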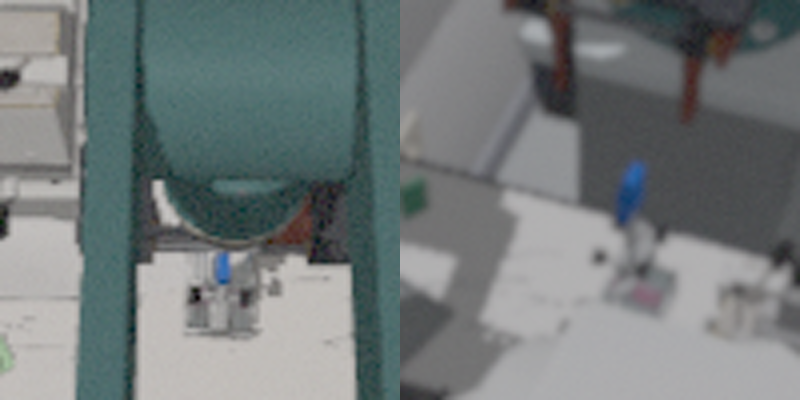

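The open fingers (scene crop, about x = 565 and 690) straddle the blue tab at 630. Descending.

Emit:
servo_tool --targets '[0,-1,25,0,87,0,0,40,0,87,0,0,30,0,87,0,0,18,0,87,0,0,8,0,87,0,0,0,0,87]'

```text
clock: 2.4
position: [0.4468, 0.0739, 0.1409]
tcp_rot: [0.707, 0.707, -0.001, -0.001]
wrist_force: [-0.5, 0.6, -0.6]
grip_width: 0.993
```

Emit:
servo_tool --targets '[0,0,0,0,40,0,0,0,0,20,0,0,0,0,8,0,0,0,0,6,0,0,0,0,5,0,0,0,0,5,0,0,0,0,5]' --newtons 30

```text
clock: 3.1
position: [0.448, 0.0731, 0.1417]
tcp_rot: [0.707, 0.707, -0.0, 0.0]
wrist_force: [-0.4, 0.7, 0.2]
grip_width: 0.395
```

Emit:
servo_tool --targets '[0,0,0,0,5,0,0,0,0,5,0,0,0,0,5,0,0,0,0,5,0,0,0,0,5,0,0,0,0,5,0,0,0,0,5,0,0,0,0,5]'

```text
clock: 3.9
position: [0.448, 0.0731, 0.1416]
tcp_rot: [0.707, 0.707, -0.0, -0.0]
wrist_force: [0.1, -0.2, -2.5]
grip_width: 0.115
```

Grip width is 10 mm, so the tab is held. Lifting by 48 mm.

Emit:
servo_tool --targets '[0,0,-8,0,5,0,0,-15,0,5,0,0,-15,0,5,0,0,-10,0,5,0,0,0,0,5]'

```text
clock: 4.4
position: [0.4492, 0.0732, 0.1913]
tcp_rot: [0.707, 0.707, 0.001, 0.001]
wrist_force: [0.8, 0.3, -1.3]
grip_width: 0.114
```

Run:
```python
from station import manip,camera
from h import *
s=manip.sense();print(s["position"],s["tcp_rot"],s["clock"],s["wrist_force"],s["grip_width"])
o=[]
for n,(u,v) in(("top",(200,150)),("scene",(210,90))):
    c=camera(n);pickle.dump(c,open(n+"2.pkl","wb"));o.append(cv2.resize(np.uint8(255*(c["color"][v:v+100,u:u+100,::-1]/255.)**.6),(400,400),interpolation=cv2.INTER_CUBIC))
cv2.imwrite("pics/p3.png",np.hstack(o))
```

```text
[0.44922973 0.07317121 0.19127356] [0.70707298 0.70713867 0.00115319 0.00116689] 4.4 [ 0.84751692  0.28008995 -1.3168068 ] 0.11444573852711057
```

View pics/p3.png

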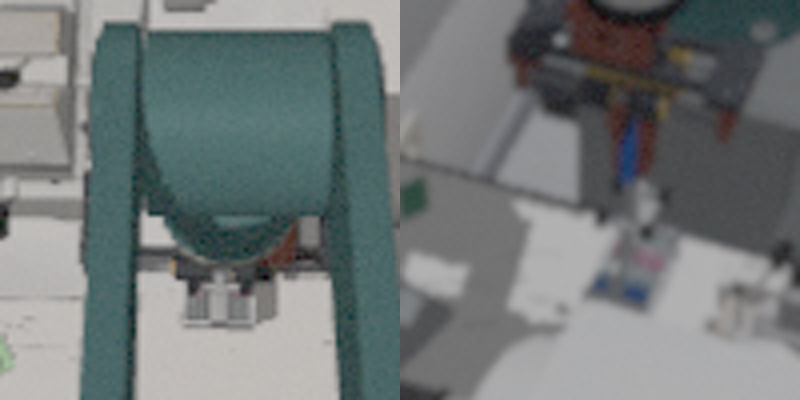

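Emit:
servo_tool --targets '[-15,-3,0,0,5,-35,-5,0,0,5,-45,-6,0,0,5,-45,-7,0,0,5,-30,-4,0,0,5,-15,-2,0,5.5,5,0,0,0,5.5,5,0,0,0,5.5,5]'

```text
clock: 5.3
position: [0.4203, -0.1124, 0.1888]
tcp_rot: [0.803, 0.596, -0.0, -0.001]
wrist_force: [0.8, -0.4, -1.5]
grip_width: 0.112
```

Emit:
servo_tool --targets '[0,0,0,0,5]'

```text
clock: 5.4
position: [0.4203, -0.1119, 0.1889]
tcp_rot: [0.802, 0.598, -0.0, -0.001]
wrist_force: [0.7, -0.0, -1.6]
grip_width: 0.114
```

```bash
cat >> h.py <<'E'
TH=np.radians(-16.5);D=np.array([np.cos(TH),np.sin(TH)]);N=np.array([-D[1],D[0]]);M=np.array([.4944,-.1337])
def rail(p): q=np.array(p[:2])-M;return (q@D*1000).round(1),(q@N*1000).round(1)
E
cat > look.py <<'E'
from station import manip,camera
from h import *
from scipy.spatial.transform import Rotation as R
import sys
k=sys.argv[1]
s=manip.sense();X=R.from_quat(s["tcp_rot"]).as_matrix()
print("rail xy",rail(s["position"]),"z",s["position"][2].round(4),"yaw",np.degrees(np.arctan2(X[1,0],X[0,0])).round(2),s["clock"],s["wrist_force"].round(1),s["grip_width"].round(3))
o=[]
for n,(u,v) in(("top",(270,130)),("scene",(140,80))):
    c=camera(n);pickle.dump(c,open(n+k+".pkl","wb"));o.append(cv2.resize(np.uint8(255*(c["color"][v:v+110,u:u+110,::-1]/255.)**.6),(400,400),interpolation=cv2.INTER_CUBIC))
cv2.imwrite(f"pics/p{k}.png",np.hstack(o))
E
python3 look.py 4
```

```text
Traceback (most recent call last):
  File "look.py", line 7, in <module>
    print("rail xy",rail(s["position"]),"z",s["position"][2].round(4),"yaw",np.degrees(np.arctan2(X[1,0],X[0,0])).round(2),s["clock"],s["wrist_force"].round(1),s["grip_width"].round(3))
                                                                                                                                                                ^^^^^^^^^^^^^^^^^^^^^
AttributeError: 'float' object has no attribute 'round'
```

```bash
sed -i 's/s\["grip_width"\].round(3)/round(s["grip_width"],3)/' look.py; python3 look.py 4
```

```text
rail xy (np.float64(-77.2), np.float64(-0.1)) z 0.1889 yaw 73.42 5.4 [ 0.7 -0.  -1.6] 0.114
```

View pics/p4.png

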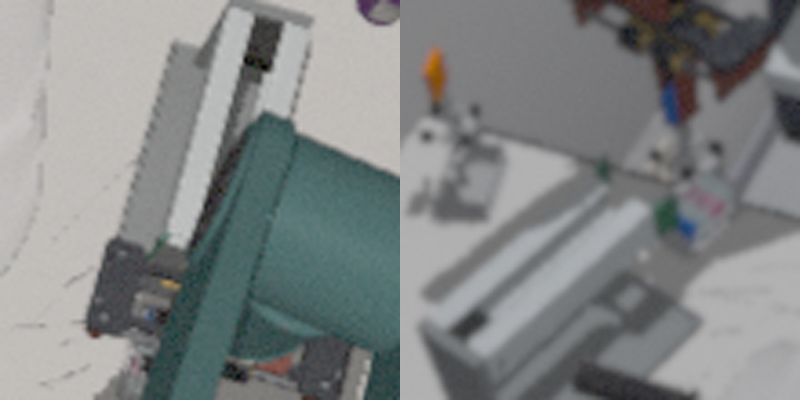

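Run:
```python
from h import *
c=pickle.load(open("scene4.pkl","rb"));u0,v0=140,80
im=cv2.resize(np.uint8(255*(c["color"][v0:v0+110,u0:u0+110,::-1]/255.)**.6),(800,800),interpolation=cv2.INTER_CUBIC)
def P(x,y,z): return np.append(M+D*x/1000+N*y/1000,z/1000)
def dot(p,col): q=(proj(c,p)-[u0,v0]+.5)*800/110;cv2.circle(im,tuple(np.int32(q)),4,col,-1);print(q.round(0))
for dx in(20,-20):
    for y in(19,-19): dot(P(-77+dx,y,143),(0,0,255))
for x,y in((0,31),(0,-31),(-25,40),(-25,-40)): dot(P(x,y,162),(0,255,0))
cv2.imwrite("pics/o4.png",im[:,200:][100:700])
```

```text
[576. 346.]
[512. 310.]
[633. 295.]
[570. 260.]
[506. 404.]
[401. 342.]
[560. 379.]
[425. 301.]
```

View pics/o4.png

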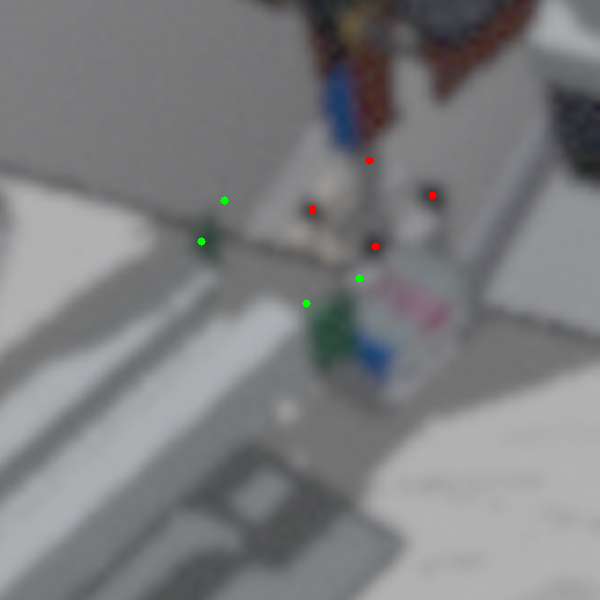

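The rollers (red dots) sit exactly where predicted, at mid-height of the mouth and centred laterally. The real mouth looks about 5 mm farther than I estimated, which is harmless. Sliding in and watching the force.

Emit:
servo_tool --targets '[0,10,0,0,5,0,15,0,0,5,0,15,0,0,5,0,10,0,0,5,0,10,0,0,5,0,10,0,0,5,0,10,0,0,5]'

```text
clock: 6.2
position: [0.4985, -0.1347, 0.1895]
tcp_rot: [0.801, 0.598, -0.0, -0.0]
wrist_force: [-0.6, 1.0, -1.9]
grip_width: 0.113
```

```bash
python3 look.py 5
```

```text
rail xy (np.float64(4.2), np.float64(0.2)) z 0.1895 yaw 73.51 6.2 [-0.6  1.  -1.9] 0.113
```

View pics/p5.png

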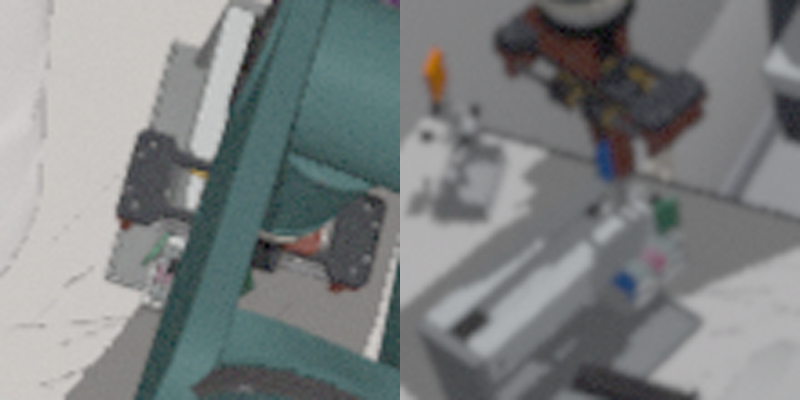

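The front rollers are inside the channel with no contact force. Continuing to short of the stop.

Emit:
servo_tool --targets '[0,12,0,0,5,0,18,0,0,5,0,18,0,0,5,0,18,0,0,5,0,18,0,0,5,0,16,0,0,5,0,10,0,0,5,0,5,0,0,5]'

```text
clock: 7.1
position: [0.6088, -0.1675, 0.1895]
tcp_rot: [0.801, 0.598, -0.0, 0.0]
wrist_force: [-0.4, -0.8, -1.2]
grip_width: 0.11
```

Emit:
servo_tool --targets '[0,4,0,0,5,0,4,0,0,5,0,3,0,0,5,0,3,0,0,5,0,0,0,0,5]'

```text
clock: 7.6
position: [0.6217, -0.1713, 0.1898]
tcp_rot: [0.801, 0.598, 0.0, 0.0]
wrist_force: [-0.2, 0.2, -1.1]
grip_width: 0.113
```

Emit:
servo_tool --targets '[0,2,3,0,5,0,2,3,0,5,0,1,0,0,5,0,1,0,0,5]'

```text
clock: 8.0
position: [0.6271, -0.1729, 0.1834]
tcp_rot: [0.801, 0.598, -0.0, -0.0]
wrist_force: [0.1, 0.1, -1.4]
grip_width: 0.117
```

Emit:
servo_tool --targets '[0,1,0,0,5,0,1,0,0,5,0,1,0,0,5]'

```text
clock: 8.3
position: [0.6302, -0.1738, 0.1838]
tcp_rot: [0.801, 0.598, 0.0, 0.0]
wrist_force: [-0.0, -0.1, -1.6]
grip_width: 0.111
```

Emit:
servo_tool --targets '[0,1,0,0,5,0,1,0,0,5,0,0,0,0,5]'

```text
clock: 8.6
position: [0.6321, -0.1744, 0.1837]
tcp_rot: [0.801, 0.598, -0.0, 0.0]
wrist_force: [0.1, -1.0, -1.4]
grip_width: 0.114
```

Emit:
servo_tool --targets '[0,1,0,0,5,0,1,0,0,5,0,0,0,0,5]'

```text
clock: 8.9
position: [0.6328, -0.1745, 0.1835]
tcp_rot: [0.801, 0.598, -0.001, -0.001]
wrist_force: [-4.5, 0.8, 1.6]
grip_width: 0.11
```

Contact with the stop: −4.5 N in x at rail x of about 144 mm, consistent with the 5 mm mouth correction. Lowering onto the running surface.

Emit:
servo_tool --targets '[0,-0.5,1,0,5,0,0,1,0,5,0,0,0,0,5]'

```text
clock: 9.2
position: [0.6327, -0.1745, 0.1814]
tcp_rot: [0.801, 0.598, -0.0, -0.001]
wrist_force: [-5.1, 1.7, 1.3]
grip_width: 0.11
```

```bash
python3 look.py 6
```

```text
rail xy (np.float64(144.2), np.float64(0.2)) z 0.1814 yaw 73.5 9.2 [-5.1  1.7  1.3] 0.11
```

View pics/p6.png

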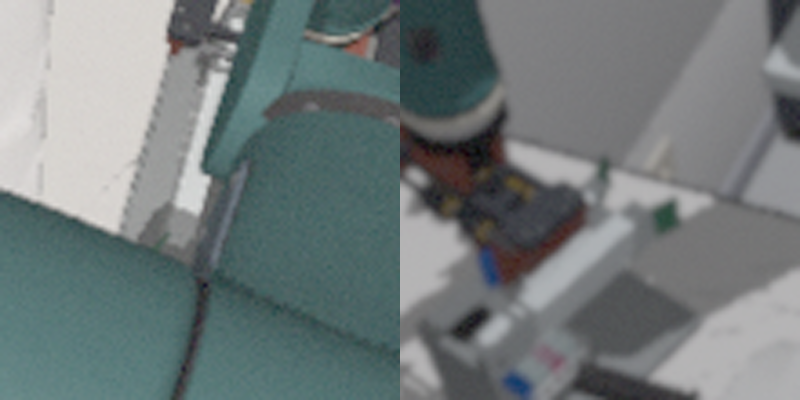

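The rack (slides, blue parts) hangs under the rail right at the black stop. Opening.

Emit:
servo_tool --targets '[0,0,0,0,14,0,0,0,0,20,0,0,0,0,35,0,0,0,0,50,0,0,0,0,50,0,0,0,0,50,0,0,0,0,50,0,0,0,0,50]'

```text
clock: 10.1
position: [0.6334, -0.1748, 0.1816]
tcp_rot: [0.801, 0.598, -0.0, 0.0]
wrist_force: [-0.1, -0.2, 0.7]
grip_width: 0.573
```

Emit:
servo_tool --targets '[0,0,-15,0,50,0,0,-30,0,50,0,0,-40,0,50,0,0,-40,0,50,0,0,-10,0,50,0,0,0,0,50]'

```text
clock: 10.7
position: [0.6345, -0.1752, 0.3189]
tcp_rot: [0.801, 0.598, 0.001, 0.002]
wrist_force: [-0.2, 0.1, -0.1]
grip_width: 0.569
```

```bash
python3 look.py 7
```

```text
rail xy (np.float64(146.1), np.float64(0.0)) z 0.3189 yaw 73.51 10.7 [-0.2  0.1 -0.1] 0.569
```

View pics/p7.png

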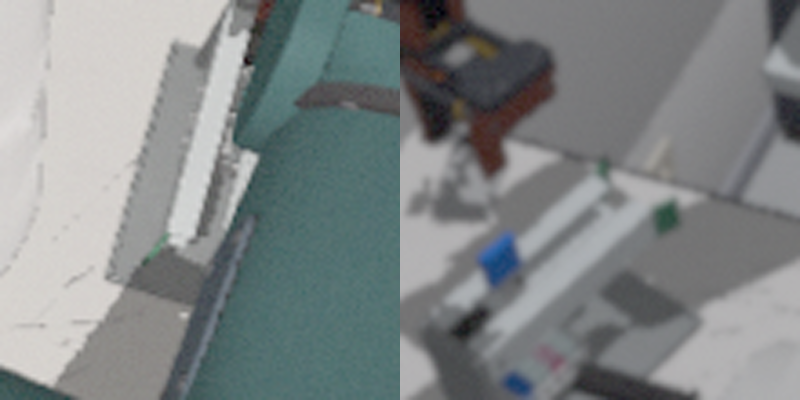

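Hanging free. I'll clear the arm away (high) to verify from the top camera.

Emit:
servo_tool --targets '[0,-25,0,0,50,0,-40,0,0,50,0,-40,0,0,50,0,-40,0,0,50,0,-40,0,0,50,20,-15,0,0,50,40,0,0,0,50,40,0,0,0,50]'

```text
clock: 11.6
position: [0.4683, -0.0211, 0.3147]
tcp_rot: [0.802, 0.597, -0.001, -0.001]
wrist_force: [1.1, -0.6, -0.2]
grip_width: 0.567
```

Emit:
servo_tool --targets '[40,0,0,0,50,40,0,0,0,50,40,0,0,0,50,40,-5,0,0,50,30,-5,0,0,50,15,0,0,0,50,0,0,0,0,50]'

```text
clock: 12.3
position: [0.5182, 0.1783, 0.3148]
tcp_rot: [0.801, 0.599, -0.001, -0.001]
wrist_force: [-0.1, 0.3, -0.8]
grip_width: 0.57
```

```bash
python3 look.py 8
python3 - <<'E'
from h import *
t=pickle.load(open("top8.pkl","rb"));s=pickle.load(open("scene8.pkl","rb"))
r=[]
for nm,c,b in(("t",t,(300,360,120,210)),("s",s,(140,220,100,180))):
    hsv=cv2.cvtColor(c["color"],cv2.COLOR_RGB2HSV);m=(abs(hsv[...,0].astype(int)-112)<13)&(hsv[...,1]>130)&(hsv[...,2]>50)
    for st,ce,l in blobs(m):
        if b[0]<ce[0]<b[1] and b[2]<ce[1]<b[3]: print(nm,st,ce); r.append((nm,ce))
T=[x[1] for x in r if x[0]=="t"];S=[x[1] for x in r if x[0]=="s"]
for a in T:
    for b in S: p,e=tri(t,a,s,b);print(a,b,p.round(4),e.round(4),rail(p))
E
```

```text
rail xy (np.float64(-65.8), np.float64(305.9)) z 0.3148 yaw 73.64 12.3 [-0.1  0.3 -0.8] 0.57
t [338, 142, 8, 17, 68] [341.8, 149.2]
s [162, 145, 11, 14, 86] [167.2, 151.4]
[341.8, 149.2] [167.2, 151.4] [ 0.6344 -0.175   0.198 ] 0.0021 (np.float64(145.9), np.float64(0.1))
```

View pics/p8.png

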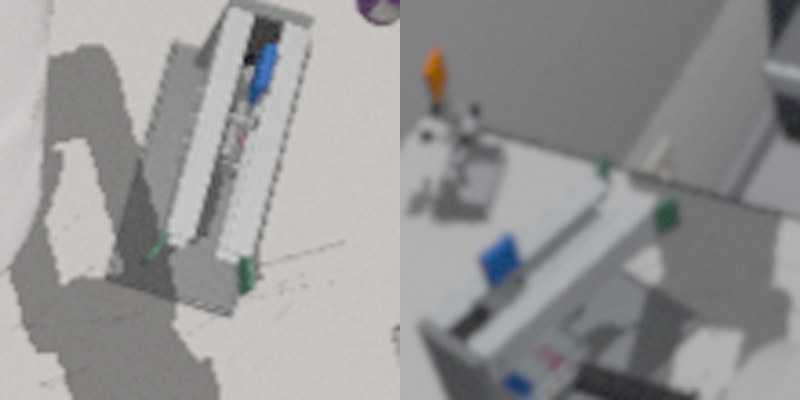

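The tab triangulates to z = 0.198 (expected 0.198 when hanging) and y = 0.1 mm. Its position along the rail is 0.6579, against 0.6575 from the rail's far end (0.7195 − 0.200 + 0.138), so it is at the stop. The arm is close to the microtome, so I'll pull it back towards the robot before handing in and check the orange rack.

Emit:
servo_tool --targets '[-10,-15,0,0,50,-15,-25,0,0,50,-15,-25,0,0,50,-10,-15,0,0,50,0,0,0,0,50,0,0,0,0,50,0,0,0,0,50]'

```text
clock: 13.1
position: [0.4289, 0.1516, 0.3168]
tcp_rot: [0.802, 0.598, 0.0, 0.0]
wrist_force: [0.7, -0.3, -0.1]
grip_width: 0.571
```

```bash
python3 look.py 9
python3 - <<'E'
from h import *
for nm in("top","scene"):
  for k in "09":
    c=pickle.load(open(nm+k+".pkl","rb"));hsv=cv2.cvtColor(c["color"],cv2.COLOR_RGB2HSV);H=hsv[...,0].astype(int)
    for q,m in (("orange",(H<18)&(hsv[...,1]>150)&(hsv[...,2]>90)),("blue",(abs(H-112)<13)&(hsv[...,1]>130)&(hsv[...,2]>50))):
      print(nm,k,q,[(ce,st[4]) for st,ce,l in blobs(m) if (nm=="top" and 320<ce[0]<430 and 120<ce[1]<240) or (nm=="scene" and 130<ce[0]<200 and ce[1]>85 and ce[1]<190)])
c=pickle.load(open("top9.pkl","rb"));cv2.imwrite("pics/top9.png",np.uint8(255*(c["color"][:,:,::-1]/255.)**.7))
E
```

```text
rail xy (np.float64(-143.9), np.float64(255.0)) z 0.3168 yaw 73.44 13.1 [ 0.7 -0.3 -0.1] 0.571
top 0 orange [([410.9, 224.7], 43)]
top 0 blue [([400.5, 177.7], 67)]
top 9 orange [([409.4, 225.1], 80)]
top 9 blue [([341.8, 149.1], 67), ([400.4, 177.8], 65)]
scene 0 orange [([148.6, 97.2], 22)]
scene 0 blue []
scene 9 orange [([148.6, 97.2], 22)]
scene 9 blue [([167.2, 151.5], 86), ([172.0, 185.5], 30)]
```

View pics/top9.png

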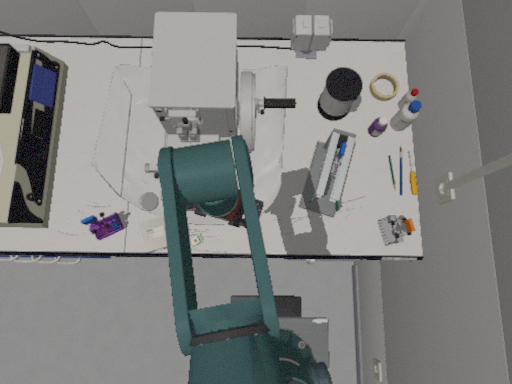

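The top view shows the rack in the rail with its tab at (342,149), unchanged since the last look. The orange rack is still at (396,228); its scene pixel is identical to the start. Handing in.

Run:
```python
from station import order
print(order.job_done())
```

```text
the job is handed in; nothing more can be done
None
```

The loaded rack (blue tab, pink slides visible) now hangs on the drain rail against the black end stop, and I handed the job in at about 13 s. I brought it in through the green-lipped mouth, slid it in until the stop pushed back with about 5 N, lowered it onto its rollers and let go. The arm was then pulled clear.

**Position:** After release the tab measured at 0.198 m height and within 0.1 mm of the rail's centreline. It lay 0.4 mm from the place expected from the rail's far end, and its pixels stayed the same over the last two looks.

**Other rack:** The orange-tab rack is at the same scene-camera pixel as at the start. In the top camera its orange blob grew from 43 to 80 pixels and its centre shifted 1.5 pixels. I put this down to changed shadow, because the scene view did not change.

**Disagreement:** My first estimate of the rail mouth was about 8 mm too near the robot. The contact with the stop and the rail's far end agreed with each other and corrected it.

**Near miss:** On the first retreat the gripper drifted close to the microtome. Wrist force stayed within about 1 N of zero there, and I pulled it back before handing in.

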